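# Hook the blue-capped sample rack into the tube mixer

## Task

Load the blue-capped sample rack onto the tube mixer: carry it by its grip bar, tilt it so that its blue-striped tongue edge goes down and in under the mixer's black retaining lip, then swing the other end down so that the rack lies flat inside the platform, and let go. Never tip the blue rack beyond about 40 degrees, and leave the yellow-capped rack where it is.

Things in the scene. Friction and masses are not known exactly. Their poses are not given: they have to be found in the camera images.
- blue_rack: Loose white rack, 250 g, 8 blue-capped tubes. Plate 100 (y) x 8 mm thick, x -70 (tongue edge, blue stripe) to +60. Origin: plate underside below grip bar, z up; x within 20 deg of world x. Blue grip bar along y over origin: 12 thick, 88 long, z 48 to 70, end posts at y +-40; pinch mid-bar across x, it balances there. Tubes in rows at x +-28, caps to z 30, 16 wide. Starts flat on the bench.
- tongue (a point): Point on the blue rack: middle of the lower corner of its tongue edge, at (-70, 0, 0) mm in the rack's frame; same axes.
- mixer: Fixed tube mixer, white housing 230 x 170 mm. Origin on bench, z up, x within 18 deg of world x, lip on its -x side. Grey platform floor at z 45; recess x -80 to 70, y -60 to 60. Above floor: side walls 12, end stop (x 70 to 76) 16; black lip over x -80 to -52, full width, underside 22, top 26. Seated rack: origin near (0, 0, 45), axes parallel, 10 mm play each way in x and y.
- yellow_rack: Loose rack of the same shape and frame, but with yellow caps, stripe and grip bar. Not to be moved.
Mind the look-alikes: they are no part of the job. What is shaped like the blue_rack but orange, purple or turquoise is not meant.

How it is judged:
By the outcome, as a careful person would: the job done as asked, in the order asked, and still so for the second after the job is handed in, with the robot touching nothing.
It also fails if it takes over 42 s, if anything falls off the work surface, if the arm or the gripper's body presses on something with over 40 N, if the wrist force passes 120 N, or if a joint passes its speed limit or range.

## Robot

A 6-joint arm with a two-finger parallel gripper is mounted at the origin on the work surface. World frame = base frame: x ahead of the robot, y to its left, z up, the work surface at z = 0. Lengths are in m, angles in rad, forces in N, time in s.
With the tool pointing down it reaches from about 0.35 to 0.775 m from the base axis. Payload 5.5 kg.
Tool frame: the origin (TCP) lies at the very end of the fingers, on their centre line; the grasp point (between the pads) lies 19 mm behind it; z points along the fingers, x is the direction in which the jaws open and shut, and the axes are right-handed (so a half turn about z gives the same grasp; the last joint's range is limited). The gripper opens to 85 mm and grips with 20 to 120 N. Pads are 22 mm wide; open, the fingers measure 114 mm over their backs; the gripper's body (76 mm by 85 mm) begins 54 mm behind the grasp point. The pads swing forward as they close: fully open they stand 13 mm farther back than shut.
Start: joints at [1.054, 0.313, 0.046, 1.304, 0, 1.431], TCP at [0.212, 0.535, 0.231] pointing down, gripper open.
Joint ranges: [-2.76, 2.76], [-0.86, 1.69], [-1.03, 1.26], [-2.2, 2.34], [-1.47, 1.5], [-3.14, 3.14]. Speed limits (rad/s): [2.57, 2.57, 3.14, 3.14, 3.14, 3.14].

## Interface

Orientations are given as a unit quaternion [w, x, y, z].
In Python, from workcell import monitor, eyes, ticket gives the robot as it stands.
- The arm moves only by the tool send_rows, never from a script. Its argument "targets" is a list of rows, each a list of 5 numbers: the shift along the world's x, y, z in m, then the turn about the world's z in degrees, then the closure in counts, from 0 (fully open) to 255 (shut). A call has 1 to 12 rows; each row shifts and turns the commanded pose from where the row before left it; what a row does not reach is not made up. A row lasts 1/10 s, in which the tool goes at most 50 mm and 8.59 degrees, less where a joint would pass 70% of its speed; a pose out of reach is approached as far as the arm can. A call is refused whole if a number of a shift passes 0.05 or a number of a turn 8.59, either way. A call with a gripper value outside its range is refused whole. The fingers move at their own pace and stop on an object; "newtons" is the grip in N (left out, the last holds). Time passes only in rows, so rows that do not move let the fingers close. It gives the time, the measured TCP pose, the force and the opening at its end, in the units of the state.
- monitor.get_state(): the state, without advancing time (a new reading comes with each control period).
- eyes.read_camera(name): name is "scene" or "top" or "wrist"; returns a dict with "img" (480x640x3 uint8, red, green, blue), "z_map" (480x640 float32, m along the optical axis (not along the pixel's ray), 0 where there is no reading), "camera_matrix" (3x3 intrinsics, pixels), "pose" (4x4, takes a point from camera to world coordinates); the wrist camera has in their place "T_tool_cam" (4x4, takes a point from camera to tool coordinates, whose origin is the TCP and whose axes are the tool frame's). Camera axes: x right, y down, z forward; pixel columns grow to the right and rows downward; lengths in m; the calibration is good to about 2 mm. A picture is of the moment at which its call begins: read the wrist's pose just before it.
- ticket.hand_in(): hands the job in, once; it reports no verdict.
Trained networks look in the newest picture that a camera, given by its name, has taken for a name from the list of things; names that differ only in an ending like _2 or _b are one class to them, and where a whole thing is asked for, a point or a joint stands for the part that bears it (a point fixed in the world has none). Each returns a list of dicts, best first, with "conf" (0 to 1); they miss things now and then, are a little off and sometimes report something else, mostly with a low value. They report only what shows in the picture. A call takes as long as a camera call. They do not tell look-alikes from the thing itself.
- eyes.spot_in(name, camera): "xyz" ([x, y, z] in m, in world coordinates, good to about 4 mm: the middle of the surface that is visible of it).
- eyes.tip_of(name, camera): "xyz" ([x, y, z] in m, in world coordinates, good to about 4 mm: a listed point, or the origin of a listed thing).
The state is a dict: "clock": time; "joint_pos": joint angles; "qvel": joint speeds; "tau": joint torques, N m; "tcp_pos": TCP position; "orientation": TCP orientation; "wrist_force": force on the tool from outside, world axes, zero at the start; "ft_torque": the same for the moment, N m; "finger_gap": finger opening in m.
Only numpy, scipy, OpenCV 4.12 (cv2) and the standard library are available. Lean on these libraries where they do the work, as an engineer would, in place of code of your own. Each camera call takes 0.05 s, during which the arm holds its last target.

## Working session

There is one attempt and no reset: what is moved stays moved. The work goes in short steps, Python scripts to look and compute and a tool call to move; the robot and the scene stay as the last step left them, time stands still between calls to the robot, and variables do not carry over. Pictures are saved under pics/ and viewed, and the job is handed in when it is done.

Besides the shell and the picture viewer there is one more tool, called after "Call:" by a JSON object that holds its "name" and its "arguments", one argument or row to a line. send_rows: Moves the arm, as the interface text tells. Its arguments: {"type":"object","properties":{"targets":{"type":"array"},"newtons":{"type":"number"}},"required":["targets"]}

```bash
ls; mkdir -p pics; cat > h.py <<'E'
import numpy as np, cv2
from workcell import monitor, eyes, ticket
def grab(n,tag):
    c=eyes.read_camera(n); cv2.imwrite(f'pics/{tag}.png',c['img'][:,:,::-1]); np.savez(f'pics/{tag}.npz',**{k:v for k,v in c.items()}); return c
def cloud(c,pose=None):
    P=c['pose'] if pose is None else pose
    z=c['z_map'];K=c['camera_matrix'];v,u=np.mgrid[:480,:640]
    p=np.stack([(u-K[0,2])/K[0,0]*z,(v-K[1,2])/K[1,1]*z,z],-1)
    w=p@P[:3,:3].T+P[:3,3]; w[z==0]=np.nan; return w
E
python3 - <<'E'
from h import *
np.set_printoptions(precision=4,suppress=True)
print(monitor.get_state())
for n in ['scene','top']:
    grab(n,n+'0')
    for t in ['blue_rack','mixer','yellow_rack','tongue']:
        for f in (eyes.spot_in,eyes.tip_of):
            print(n,t,f.__name__,[(np.round(d['xyz'],3),round(d['conf'],2)) for d in f(t,n)])
print(monitor.get_state()['clock'])
E
```

```text
pics
{'clock': 0.0, 'joint_pos': array([1.0544, 0.314 , 0.045 , 1.3036, 0.    , 1.4312]), 'qvel': array([-0.0006,  0.0029, -0.0001, -0.0001,  0.0018, -0.0005]), 'tau': array([  0.0004, -48.0624,  29.8534,   0.0193,   0.0001,  -0.    ]), 'tcp_pos': array([0.2113, 0.5342, 0.2304]), 'orientation': array([ 0.0004,  0.827 ,  0.5622, -0.0008]), 'wrist_force': array([ 0.7039, -0.1818,  0.3849]), 'ft_torque': array([ 0.0464, -0.0168,  0.0136]), 'finger_gap': 0.08513293981952455}
scene blue_rack call [(array([ 0.573, -0.285,  0.01 ]), 0.96), (array([ 0.352, -0.16 ,  0.012]), 0.9), (array([ 0.442, -0.452,  0.009]), 0.68), (array([ 0.277, -0.368,  0.013]), 0.62)]
scene blue_rack call [(array([ 0.559, -0.283,  0.   ]), 0.97), (array([ 0.338, -0.163,  0.006]), 0.89), (array([ 0.429, -0.459, -0.001]), 0.8), (array([ 0.257, -0.365,  0.002]), 0.66)]
scene mixer call [(array([0.584, 0.173, 0.049]), 0.89)]
scene mixer call [(array([0.548, 0.184, 0.001]), 0.65)]
scene yellow_rack call [(array([ 0.575, -0.089,  0.012]), 0.68)]
scene yellow_rack call [(array([ 0.566, -0.087,  0.002]), 0.76)]
scene tongue
[... 580 characters left out ...]
-0.001]), 0.74), (array([ 0.433, -0.458,  0.002]), 0.64), (array([ 0.338, -0.164, -0.001]), 0.62)]
top mixer call [(array([0.549, 0.173, 0.044]), 0.88)]
top mixer call [(array([ 0.549,  0.18 , -0.004]), 0.94), (array([ 0.557, -0.286, -0.   ]), 0.23)]
top yellow_rack call [(array([ 0.559, -0.089,  0.01 ]), 0.71)]
top yellow_rack call [(array([ 0.568, -0.092,  0.003]), 0.72)]
top tongue call [(array([ 0.326, -0.164,  0.005]), 0.87), (array([ 0.26 , -0.368,  0.01 ]), 0.83), (array([ 0.435, -0.454,  0.006]), 0.66)]
top tongue call [(array([ 0.428, -0.522, -0.004]), 0.7), (array([ 0.491, -0.264, -0.002]), 0.68), (array([ 0.275, -0.198, -0.004]), 0.59), (array([ 0.323, -0.394,  0.002]), 0.57)]
0.9
```

View pics/top0.png

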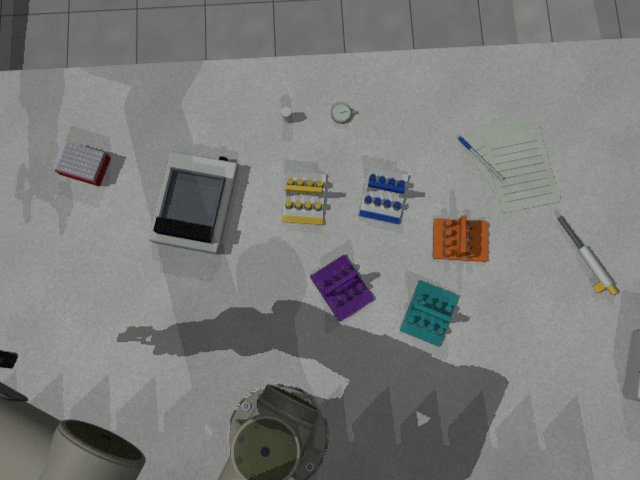

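View pics/scene0.png

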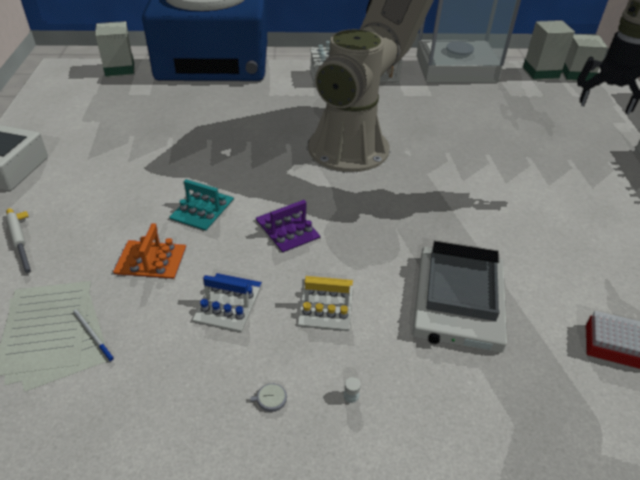

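```bash
python3 - <<'E'
import numpy as np, cv2
from h import cloud
np.set_printoptions(precision=4,suppress=True)
for n in ['top0','scene0']:
    c=dict(np.load(f'pics/{n}.npz')); w=cloud(c); x,y,z=w[...,0],w[...,1],w[...,2]; im=c['img'].astype(int)
    print(n,'cam',c['pose'][:3,3], 'bench z',np.nanmedian(z[(abs(x-.45)<.03)&(abs(y-0.03)<.02)]))
    near=(abs(x-.558)<.12)&(abs(y+.284)<.09)
    def rect(m,l):
        p=w[m][:,:2].astype(np.float32)
        if len(p)<5: print(l,len(p));return
        r=cv2.minAreaRect(p*1000); print(l,len(p),'z',np.nanmedian(z[m]),'rect',np.round(r[0],1),np.round(r[1],1),round(r[2],1), 'mean',p.mean(0))
    rect(near&(z>.062)&(z<.08),'bar top')
    rect(near&(z>.004)&(z<.014),'plate')
    blue=(im[...,2]>im[...,0]+50)
    rect(near&blue&(z<.018),'stripe')
    rect(near&blue&(z>.02)&(z<.04),'caps')
    nm=(abs(x-.55)<.18)&(abs(y-.18)<.18)
    dark=im.sum(-1)<120
    h,e=np.histogram(z[nm&(z>.01)],bins=np.arange(.01,.09,.004)); print(list(zip(np.round(e,3),h)))
    rect(nm&(z>.066)&(z<.08),'lip')
    rect(nm&(z>.040)&(z<.049),'floor')
    rect(nm&(z>.050)&(z<.059),'walls')
    rect(nm&(z>.059)&(z<.064),'stop')
    rect(nm&(z>.03)&(z<.08),'all')
b=cv2.imread('pics/top0.png'); cv2.imwrite('pics/crop0.png',cv2.resize(np.hstack([b[150:250,340:460],b[140:260,140:260][:100]]),None,fx=3.3,fy=3.3,interpolation=cv2.INTER_CUBIC))
E
```

```text
top0 cam [ 0.1276 -0.1167  1.4768] bench z 0.001734600936569075
bar top 210 z 0.07067959357916265 rect [ 561.9 -284.8] [87.1 14.7] 73.6 mean [ 0.5608 -0.2844]
plate 2285 z 0.007278056783156295 rect [ 557.9 -283.8] [239.3 179.9] 0.1 mean [ 0.5535 -0.2813]
stripe 241 z 0.009989792569970124 rect [ 524.  -262.9] [101.3  93.3] 12.1 mean [ 0.5021 -0.2681]
caps 243 z 0.030940832625177217 rect [ 560.7 -284.4] [86.9 70.7] 74.5 mean [ 0.5598 -0.2843]
[(np.float64(0.01), np.int64(107)), (np.float64(0.014), np.int64(45)), (np.float64(0.018), np.int64(51)), (np.float64(0.022), np.int64(59)), (np.float64(0.026), np.int64(83)), (np.float64(0.03), np.int64(390)), (np.float64(0.034), np.int64(1127)), (np.float64(0.038), np.int64(998)), (np.float64(0.042), np.int64(991)), (np.float64(0.046), np.int64(1070)), (np.float64(0.05), np.int64(439)), (np.float64(0.054), np.int64(210)), (np.float64(0.058), np.int64(199)), (np.float64(0.062), np.int64(135)), (np.float64(0.066), np.int64(180)), (np.float64(0.07), np.int64(373)), (np.float64(0.074), np.int64(269)), (np.float64(0.078), np.int64(25)), (np.float64(0
[... 1349 characters left out ...]
), (np.float64(0.058), np.int64(341)), (np.float64(0.062), np.int64(100)), (np.float64(0.066), np.int64(113)), (np.float64(0.07), np.int64(630)), (np.float64(0.074), np.int64(86)), (np.float64(0.078), np.int64(0)), (np.float64(0.082), np.int64(0))]
lip 829 z 0.07193819175137983 rect [483.9 200.5] [131.5  40. ] 76.7 mean [0.4854 0.2008]
floor 3074 z 0.045891885599784465 rect [565.2 180.7] [162.5 218.9] 75.9 mean [0.5503 0.1848]
walls 551 z 0.05642815974225923 rect [546.6 185.2] [132.5 165.8] 76.2 mean [0.5848 0.1803]
stop 302 z 0.06091347814437165 rect [557.3 182.2] [131.8 143.6] 76.2 mean [0.605  0.1702]
all 7977 z 0.0449580504649163 rect [566.8 180.3] [170.4 240.5] 76.0 mean [0.5738 0.1772]
```

View pics/crop0.png

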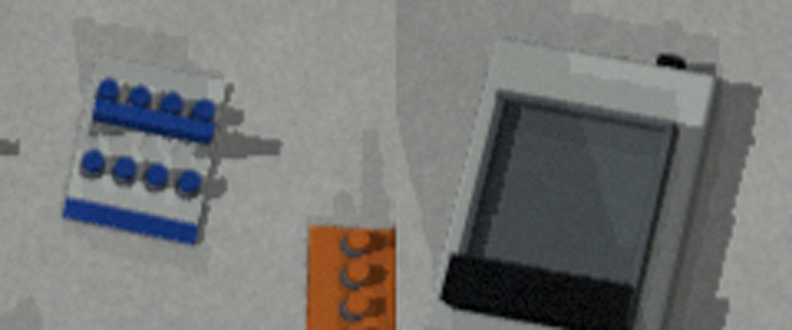

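```bash
python3 - <<'E'
import numpy as np, cv2
from h import cloud
np.set_printoptions(precision=4,suppress=True)
a=np.radians(-13.8);u=np.array([np.cos(a),np.sin(a)]);v=np.array([-u[1],u[0]])
for n in ['top0','scene0']:
    c=dict(np.load(f'pics/{n}.npz')); w=cloud(c); z=w[...,2]
    q=w[...,:2]-np.array([.548,.183]); X=q@u*1000; Y=q@v*1000
    nm=(abs(X)<160)&(abs(Y)<110)
    def pr(l,m): 
        print(n,l,m.sum(),'X',np.percentile(X[m],[1,5,50,95,99]).round(1),'Y',np.percentile(Y[m],[1,5,50,95,99]).round(1))
    pr('lip',nm&(z>.0685)&(z<.078)&(X<-40))
    pr('stop',nm&(z>.057)&(z<.065)&(X>50))
    pr('sideL',nm&(z>.052)&(z<.06)&(Y>40)&(abs(X)<40))
    pr('sideR',nm&(z>.052)&(z<.06)&(Y<-40)&(abs(X)<40))
    pr('floor',nm&(z>.041)&(z<.049)&(abs(X)<40)&(abs(Y)<80))
    pr('housing',nm&(z>.03)&(z<.08))
    # heights along centreline
    for x0 in range(-110,140,8):
        m=(abs(X-x0)<4)&(abs(Y)<40); print(x0,np.nanmedian(z[m]).round(4) if m.any() else None,end='; ')
    print()
E
```

```text
top0 lip 745 X [-84.  -82.9 -67.2 -51.3 -50. ] Y [-64.6 -59.7   1.7  59.5  65. ]
top0 stop 144 X [51.6 55.8 73.6 78.3 79. ] Y [-64.6 -63.5   1.2  64.7  66.7]
top0 sideL 80 X [-39.6 -37.2  -5.   28.5  36.6] Y [42.5 45.7 62.4 66.9 67.2]
top0 sideR 77 X [-38.8 -36.2   1.4  37.1  38.9] Y [-65.7 -65.6 -62.3 -50.5 -44. ]
top0 floor 1172 X [-38.8 -35.8   0.8  36.3  39.1] Y [-71.7 -55.1   1.4  57.5  63.1]
top0 housing 6403 X [-101.2  -92.5    6.9  114.7  124.4] Y [-83.6 -77.1  -4.2  75.3  82.8]
-110 0.0021; -102 0.0238; -94 0.0381; -86 0.0424; -78 0.0725; -70 0.0727; -62 0.0739; -54 0.0725; -46 0.0483; -38 0.0475; -30 0.0471; -22 0.0469; -14 0.0471; -6 0.0468; 2 0.0459; 10 0.0472; 18 0.0472; 26 0.0471; 34 0.0468; 42 0.0476; 50 0.0472; 58 0.0464; 66 0.0473; 74 0.059; 82 0.0555; 90 0.0373; 98 0.0385; 106 0.038; 114 0.0374; 122 0.0374; 130 0.0321; 138 0.0029; 
scene0 lip 798 X [-84.4 -82.2 -65.1 -49.2 -47.8] Y [-62.7 -57.3   2.9  60.7  66.1]
scene0 stop 340 X [52.2 59.5 76.2 79.9 80.6] Y [-64.  -60.8   5.4  64.5  66.8]
scene0 sideL 105 X [-39.3 -34.    1.5  35.6  38.4] Y [61.1 61.4 64.3 67.3 67.7]
scene0 sideR 89 X [-37.8 -34.4   1.3  35.9  39.5] Y [-64.3 -64.1 -61.5 -58.4 -58.3]
scene0 floor 1715 X [-38.8 -36.    1.   36.2  39.2] Y [-56.6 -51.8   3.2  56.8  61.7]
scene0 housing 7977 X [-84.3 -72.7  30.  122.9 127.8] Y [-81.6 -74.2   0.8  76.4  83.9]
-110 None; -102 None; -94 None; -86 0.0709; -78 0.0721; -70 0.0691; -62 0.0692; -54 0.0683; -46 0.0467; -38 0.0459; -30 0.046; -22 0.046; -14 0.0462; -6 0.046; 2 0.0458; 10 0.0461; 18 0.046; 26 0.046; 34 0.0463; 42 0.0462; 50 0.0459; 58 0.0467; 66 0.0587; 74 0.0534; 82 0.0419; 90 0.0368; 98 0.0373; 106 0.0368; 114 0.037; 122 0.033; 130 0.0186; 138 0.0015;
```

Call:
{"name": "send_rows", "arguments": {
  "targets": [
    [0.0175,-0.041,-0.003,-4.22,0],
    [0.0175,-0.041,-0.003,-4.22,0],
    [0.0175,-0.041,-0.003,-4.22,0],
    [0.0175,-0.041,-0.003,-4.22,0],
    [0.0175,-0.041,-0.003,-4.22,0],
    [0.0175,-0.041,-0.003,-4.22,0],
    [0.0175,-0.041,-0.003,-4.22,0],
    [0.0175,-0.041,-0.003,-4.22,0],
    [0.0175,-0.041,-0.003,-4.22,0],
    [0.0175,-0.041,-0.003,-4.22,0]
  ],
  "newtons": 40
}}

```text
clock: 1.9
tcp_pos: [0.3871, 0.123, 0.2016]
orientation: [0.0, 0.974, 0.225, 0.001]
wrist_force: [0.0, 0.1, 0.1]
finger_gap: 0.0855
```

Call:
{"name": "send_rows", "arguments": {
  "targets": [
    [0.0175,-0.041,-0.003,-4.22,0],
    [0.0175,-0.041,-0.003,-4.22,0],
    [0.0175,-0.041,-0.003,-4.22,0],
    [0.0175,-0.041,-0.003,-4.22,0],
    [0.0175,-0.041,-0.003,-4.22,0],
    [0.0175,-0.041,-0.003,-4.22,0],
    [0.0175,-0.041,-0.003,-4.22,0],
    [0.0175,-0.041,-0.003,-4.22,0],
    [0.0175,-0.041,-0.003,-4.22,0],
    [0.0175,-0.041,-0.003,-4.22,0],
    [0,0,0,0,0],
    [0,0,0,0,0]
  ]
}}

```text
clock: 3.1
tcp_pos: [0.5613, -0.2861, 0.1703]
orientation: [-0.0, 0.99, -0.14, -0.001]
wrist_force: [-0.3, 1.8, -0.0]
finger_gap: 0.0856
```

```bash
python3 - <<'E'
from h import *
from scipy.spatial.transform import Rotation as R
np.set_printoptions(precision=4,suppress=True)
s=monitor.get_state(); q=s['orientation']; T=np.eye(4);T[:3,:3]=R.from_quat([q[1],q[2],q[3],q[0]]).as_matrix();T[:3,3]=s['tcp_pos']
print(s['tcp_pos'],'tool yaw',np.degrees(np.arctan2(T[1,0],T[0,0])))
c=grab('wrist','w1'); w=cloud(c,T@c['T_tool_cam']); z=w[...,2]; x,y=w[...,0],w[...,1]
m=(abs(x-.56)<.05)&(abs(y+.284)<.06)&(z>.066)&(z<.08)
r=cv2.minAreaRect((w[m][:,:2]*1000).astype(np.float32)); print(m.sum(),np.median(z[m]),r,w[m].mean(0))
im=c['img'].astype(int); blue=(im[...,2]>im[...,0]+50)&(z<.02)
if blue.sum()>10: print('stripe',cv2.minAreaRect((w[blue][:,:2]*1000).astype(np.float32)))
E
```

```text
[ 0.5613 -0.2861  0.1703] tool yaw -16.06023161232117
1852 0.0707962931952086 ((559.8717041015625, -284.2713623046875), (87.4802017211914, 11.839654922485352), 74.25789642333984) [ 0.5607 -0.282   0.0707]
stripe ((400.2267761230469, -291.1520690917969), (415.46551513671875, 112.25498962402344), 8.74258804321289)
```

View pics/w1.png

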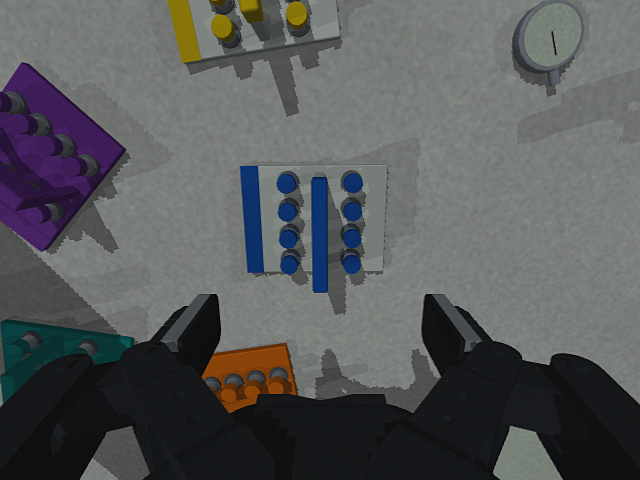

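Call:
{"name": "send_rows", "arguments": {
  "targets": [
    [-0.001,0.002,-0.03,0.3,0],
    [0,0,-0.04,0,0],
    [0,0,-0.04,0,0],
    [0,0,-0.017,0,0],
    [0,0,0,0,0],
    [0,0,0,0,255],
    [0,0,0,0,255],
    [0,0,0,0,255],
    [0,0,0,0,255],
    [0,0,0,0,255],
    [0,0,0,0,255],
    [0,0,0,0,255]
  ],
  "newtons": 40
}}

```text
clock: 4.35
tcp_pos: [0.5611, -0.2837, 0.0453]
orientation: [0.0, 0.991, -0.137, 0.001]
wrist_force: [-0.4, 0.1, 5.3]
finger_gap: 0.0109
```

Call:
{"name": "send_rows", "arguments": {
  "targets": [
    [0,0,0.01,0,255],
    [0,0,0.03,0,255],
    [0,0,0.04,0,255],
    [0,0,0.03,0,255],
    [0,0,0.015,0,255],
    [0,0,0,0,255]
  ],
  "newtons": 60
}}

```text
clock: 4.95
tcp_pos: [0.5617, -0.2841, 0.1721]
orientation: [0.001, 0.991, -0.136, 0.002]
wrist_force: [-0.3, -0.6, -3.1]
finger_gap: 0.0109
```

```bash
cat >> h.py <<'E'
from scipy.spatial.transform import Rotation as R
def tool():
    s=monitor.get_state(); q=s['orientation']; T=np.eye(4);T[:3,:3]=R.from_quat([q[1],q[2],q[3],q[0]]).as_matrix();T[:3,3]=s['tcp_pos']; return s,T
E
python3 - <<'E'
from h import *
s,T=tool(); print(s['tcp_pos'],s['wrist_force'],s['ft_torque'],s['finger_gap'],s['clock'])
c=grab('wrist','w2'); grab('scene','s2')
w=cloud(c,T@c['T_tool_cam']); np.save('pics/w2c.npy',w)
E
```

```text
[ 0.56170954 -0.28408363  0.17212614] [-0.33796374 -0.58570709 -3.10665252] [-0.01691833 -0.05932318  0.01990921] 0.010859365534233924 4.95
```

View pics/w2.png

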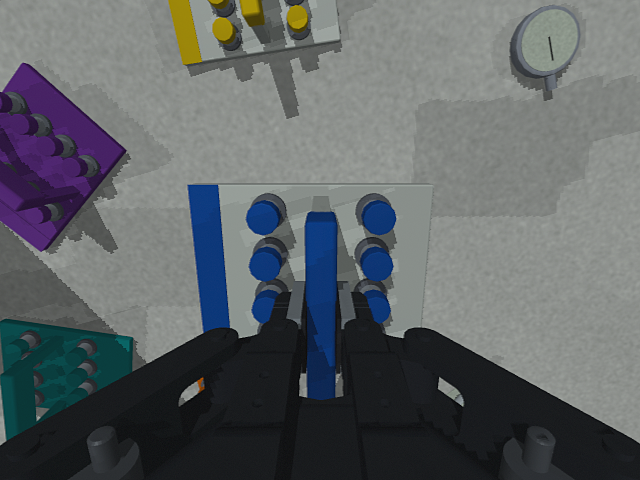

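View pics/s2.png

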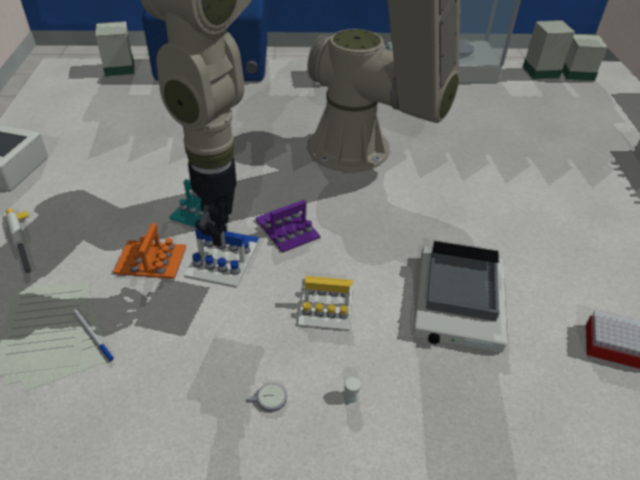

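```bash
cat >> h.py <<'E'
def rackpose(w,img,T):
    """fit plate top (white + stripe) plane in held rack: tool-frame region; prints tilt and offsets along rack x (tool x)"""
    yaw=np.arctan2(T[1,0],T[0,0]); u=np.array([np.cos(yaw),np.sin(yaw)]); v=np.array([-u[1],u[0]])
    q=w[...,:2]-T[:2,3]; X=q@u*1e3; Y=q@v*1e3; Z=(w[...,2]-T[2,3])*1e3
    return X,Y,Z
E
python3 - <<'E'
from h import *
w=np.load('pics/w2c.npy'); s,T=tool(); im=cv2.imread('pics/w2.png')[...,::-1].astype(int)
X,Y,Z=rackpose(w,im,T)
m=(abs(X)<80)&(abs(Y)<60)&(Z>-50)&(Z<-30)
blue=(im[...,2]>im[...,0]+50)
A=np.c_[X[m],Y[m],np.ones(m.sum())]
c=np.linalg.lstsq(A,Z[m],rcond=None)[0]
for _ in range(5):
    r=Z[m]-A@c; k=abs(r)<2; c=np.linalg.lstsq(A[k],Z[m][k],rcond=None)[0]
print(k.sum(),'slope x deg',np.degrees(np.arctan(c[0])),'slope y',np.degrees(np.arctan(c[1])),'top z rel tcp',c[2])
print('X range',np.percentile(X[m],[.5,2,98,99.5]),'Y',np.percentile(Y[m],[.5,99.5]))
b=m&blue; print('stripe X',np.percentile(X[b],[1,50,99]))
E
```

```text
20370 slope x deg 0.01143528262400866 slope y -0.1269776323545296 top z rel tcp -32.67593402911464
X range [-68.40733302 -67.15229901  59.01754596  60.36499873] Y [-40.16395922  48.20649981]
stripe X [-68.45207673 -60.67891321 -52.78732112]
```

```bash
python3 - <<'E'
from h import *
w=np.load('pics/w2c.npy'); s,T=tool(); im=cv2.imread('pics/w2.png')[...,::-1].astype(int)
X,Y,Z=rackpose(w,im,T)
blue=(im[...,2]>im[...,0]+50)
b=blue&(abs(X)<12)&(Z>0)&(abs(Y)<60); print('bar top',np.percentile(Z[b],[5,50,90,95,99]),'X',np.percentile(X[b],[5,50,95]),'Y',np.percentile(Y[b],[1,99]))
b=blue&(abs(abs(X)-28)<12)&(Z<0); print('caps',np.percentile(Z[b],[10,50,90]))
c=np.load('pics/s2.npz'); w2=cloud(c); X,Y,Z=rackpose(w2,None,T); im=c['img'].astype(int)
m=(abs(X)<80)&(abs(Y)<60)&(Z>-60)&(Z<-25)&(im.min(-1)>120); print('scene plate',m.sum(),np.percentile(Z[m],[10,50,90]))
E
```

```text
bar top [27.05224765 29.05949024 29.82517242 30.03098153 30.43983879] X [-3.82664986  1.23535396  6.20050438] Y [-32.01842025  42.34009972]
caps [-14.28731927 -10.99477474 -10.14238724]
scene plate 1045 [-37.31396674 -35.18409562 -33.29628222]
```

Call:
{"name": "send_rows", "arguments": {
  "targets": [
    [0.0005,0.015,0,0.1,255],
    [0.001,0.03,0,0.2,255],
    [0.0011,0.04,0,0.2,255],
    [0.0011,0.04,0,0.2,255],
    [0.0011,0.04,0,0.2,255],
    [0.0011,0.04,0,0.2,255],
    [0.0011,0.04,0,0.2,255],
    [0.0011,0.04,0,0.1,255],
    [0.0011,0.04,0,0.1,255],
    [0.0011,0.04,0,0.1,255],
    [0.0011,0.04,0,0.1,255],
    [0.0008,0.03,0,0.1,255]
  ]
}}

```text
clock: 6.25
tcp_pos: [0.5707, 0.1548, 0.1675]
orientation: [0.0, 0.993, -0.12, -0.002]
wrist_force: [0.2, -0.6, -2.4]
finger_gap: 0.0112
```

Call:
{"name": "send_rows", "arguments": {
  "targets": [
    [0.0004,0.02,0,0,255],
    [0,0.007,0,0,255],
    [0,0,0,0,255],
    [0,0,0,0,255]
  ]
}}

```text
clock: 6.65
tcp_pos: [0.5725, 0.1782, 0.1685]
orientation: [0.0, 0.993, -0.121, -0.001]
wrist_force: [0.2, -0.6, -2.3]
finger_gap: 0.0106
```

```bash
python3 - <<'E'
from h import *
s,T=tool(); print(s['tcp_pos'],np.degrees(np.arctan2(T[1,0],T[0,0])),s['wrist_force'],s['finger_gap'],s['clock'])
grab('wrist','w3'); c=grab('top','t3'); grab('scene','s3')
E
```

```text
[0.57249531 0.17815096 0.1685153 ] -13.897230116529473 [ 0.19338829 -0.56306811 -2.29117439] 0.010563478108126561 6.65
```

View pics/w3.png

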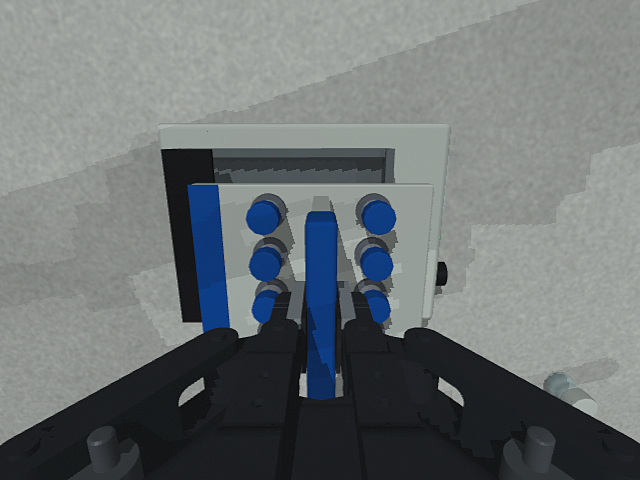

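View pics/s3.png

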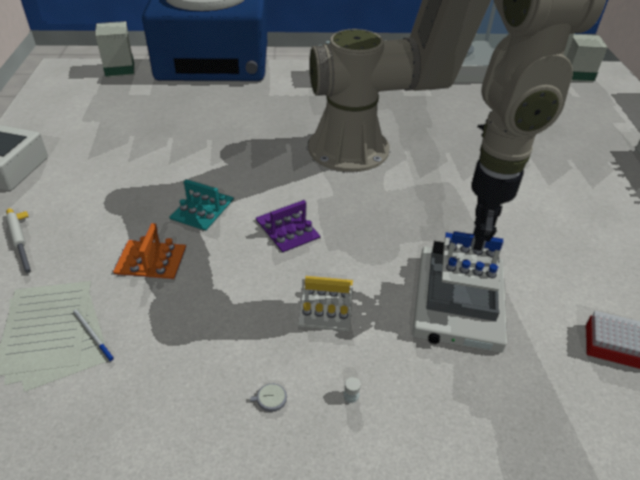

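Measure mixer edges relative to the tool in the wrist view.

```bash
python3 - <<'E'
from h import *
np.set_printoptions(precision=2,suppress=True)
s,T=tool(); c=dict(np.load('pics/w3.npz')); im=c['img'].astype(int); w=cloud(c,T@c['T_tool_cam']); z=w[...,2]
X,Y,Z=rackpose(w,im,T)
lip=(im.sum(-1)<110)&(z>.06)&(z<.085)&(X<-40); print('lip',lip.sum(),'z',np.median(z[lip]),'X',np.percentile(X[lip],[1,5,50,95,99]),'Y',np.percentile(Y[lip],[1,50,99]))
# lip front edge at rows near far end
l=lip&(Y>50)&(Y<65); print('front edge near +Y',np.percentile(X[l],[50,95,99]))
st=(z>.056)&(z<.066)&(X>30)&(X<65)&(Y>50); print('stop',st.sum(),np.percentile(X[st],[1,10,50,90,99]),np.percentile(Y[st],[1,99]))
r=(Y>52)&(Y<58)
for x0 in range(-110,100,6):
    m=r&(abs(X-x0)<3); print(x0,(np.nanmedian(z[m])*1e3).round(1),m.sum(),end='; ')
print()
for y0 in range(50,100,3):
    m=(abs(X-0)<20)&(abs(Y-y0)<1.5); print(y0,(np.nanmedian(z[m])*1e3).round(1),end='; ')
m=(abs(X)<80)&(abs(Y)<60)&(Z>-50)&(Z<-28); print('\nplate top Z',np.percentile(Z[m],[10,50,90]), 'X',np.percentile(X[m],[1,99]),'Y',np.percentile(Y[m],[1,99]))
E
```

```text
lip 4410 z 0.07249546486747914 X [-109.2  -108.42  -99.96  -79.63  -76.3 ] Y [-63.75  25.05  65.54]
front edge near +Y [-92.46 -76.77 -76.12]
stop 396 [30.64 33.63 45.85 50.55 51.6 ] [50.15 65.51]
-110 72.5 40; -104 72.5 81; -98 72.6 78; -92 72.5 79; -86 72.5 77; -80 71.8 142; -74 46.9 87; -68 46.6 63; -62 46.6 64; -56 46.6 62; -50 46.5 63; -44 46.6 60; -38 46.6 63; -32 46.6 64; -26 46.5 64; -20 46.6 64; -14 46.6 63; -8 46.7 59; -2 46.7 62; 4 46.7 64; 10 46.7 63; 16 46.7 64; 22 46.6 63; 28 46.9 63; 34 46.8 60; 40 46.7 62; 46 57.4 102; 52 62.9 33; 58 37.7 41; 64 37.6 63; 70 37.6 59; 76 37.6 59; 82 37.6 62; 88 37.6 60; 94 37.6 59; 
50 47.5; 53 46.7; 56 46.8; 59 46.8; 62 58.6; 65 58.4; 68 37.6; 71 37.7; 74 37.6; 77 37.6; 80 37.4; 83 36.1; 86 2.5; 89 1.8; 92 1.7; 95 1.5; 98 1.7; 
plate top Z [-37.08 -36.14 -34.67] X [-69.91  57.89] Y [-37.5   48.76]
```

Call:
{"name": "send_rows", "arguments": {
  "targets": [
    [0,0,-0.02,0,255],
    [0,0,-0.02,0,255],
    [0,0,-0.012,0,255],
    [0,0,-0.004,0,255],
    [0,0,0,0,255]
  ],
  "newtons": 20
}}

```text
clock: 7.3
tcp_pos: [0.573, 0.1782, 0.113]
orientation: [0.0, 0.993, -0.121, -0.0]
wrist_force: [0.4, -0.0, -2.4]
finger_gap: 0.0106
```

Call:
{"name": "send_rows", "arguments": {
  "targets": [
    [0,0,-0.002,0,255],
    [0,0,-0.002,0,255],
    [0,0,-0.002,0,255],
    [0,0,0,0,255]
  ]
}}

```text
clock: 7.7
tcp_pos: [0.5732, 0.1788, 0.1074]
orientation: [-0.0, 0.993, -0.121, 0.0]
wrist_force: [0.6, 0.4, -2.3]
finger_gap: 0.011
```

Call:
{"name": "send_rows", "arguments": {
  "targets": [
    [0,0,-0.0015,0,255],
    [0,0,-0.0015,0,255],
    [0,0,0,0,255]
  ]
}}

```text
clock: 8.0
tcp_pos: [0.5732, 0.1789, 0.106]
orientation: [-0.0, 0.993, -0.121, 0.001]
wrist_force: [-4.6, -0.2, 7.5]
finger_gap: 0.0106
```

Call:
{"name": "send_rows", "arguments": {
  "targets": [
    [0,0,-0.0015,0,255],
    [0,0,-0.0015,0,255],
    [0,0,0,0,255]
  ]
}}

```text
clock: 8.3
tcp_pos: [0.5729, 0.179, 0.1056]
orientation: [-0.0, 0.993, -0.121, 0.001]
wrist_force: [-11.5, -0.7, 21.4]
finger_gap: 0.0109
```

Call:
{"name": "send_rows", "arguments": {
  "targets": [
    [0,0,0.003,0,255],
    [0,0,0,0,215],
    [0,0,0,0,208],
    [0,0,0,0,203],
    [0,0,0,0,203]
  ]
}}

```text
clock: 8.8
tcp_pos: [0.5734, 0.1787, 0.104]
orientation: [0.0, 0.993, -0.121, 0.0]
wrist_force: [-0.5, 0.6, -0.1]
finger_gap: 0.0177
```

```bash
python3 - <<'E'
from h import *
s,T=tool(); print(s['tcp_pos'],s['wrist_force'],s['finger_gap'],s['clock'])
grab('wrist','w4'); c=grab('scene','s4'); i=c['img'][190:370,390:550][:,:,::-1]; cv2.imwrite('pics/s4c.png',cv2.resize(i,None,fx=4,fy=3.3,interpolation=cv2.INTER_CUBIC))
E
```

```text
[0.5734133  0.17866064 0.10399046] [-0.45991733  0.64644568 -0.13696603] 0.017748962651837903 8.8
```

View pics/w4.png

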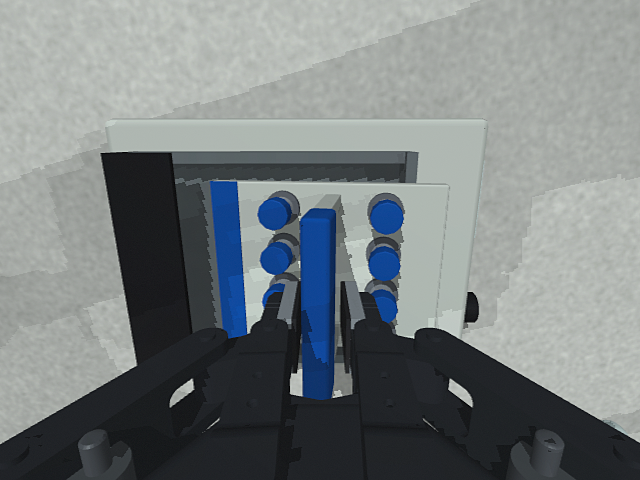

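View pics/s4c.png

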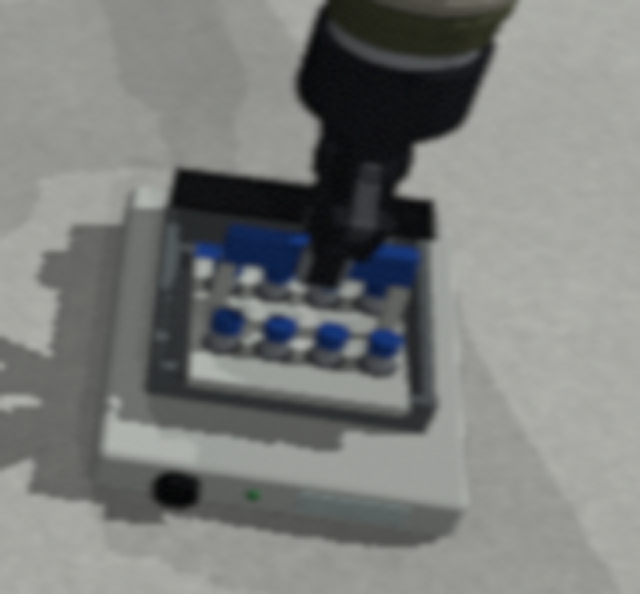

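```bash
cat >> h.py <<'E'
M=np.array([.5510,.1835]); MY=-13.8
def inmixer(w):
    a=np.radians(MY);u=np.array([np.cos(a),np.sin(a)]);v=np.array([-u[1],u[0]])
    q=w[...,:2]-M; return q@u*1e3,q@v*1e3,w[...,2]*1e3-45
def report(tag):
    np.set_printoptions(precision=1,suppress=True)
    s,T=tool(); c=grab('wrist',tag); im=c['img'].astype(int); w=cloud(c,T@c['T_tool_cam']); X,Y,Z=inmixer(w)
    tp=np.r_[T[:2,3]]; print('tcp',s['tcp_pos']*1e3,'in mixer',[t.round(1) for t in inmixer(s['tcp_pos'])],'F',s['wrist_force'],'gap',s['finger_gap'],'t',s['clock'])
    white=(im.min(-1)>105)&(np.ptp(im,axis=-1)<40); blue=(im[...,2]>im[...,0]+50)
    reg=(X>-75)&(X<100)&(abs(Y)<52)&(Z>3)&(Z<40)&(white|blue)
    # plane by RANSAC-like refit
    best=None; P=np.c_[X[reg],Y[reg],Z[reg]]; rng=np.random.default_rng(0)
    for _ in range(300):
        p=P[rng.choice(len(P),3,replace=False)]; A=np.c_[p[:,:2],np.ones(3)]
        if abs(np.linalg.det(A))<500: continue
        k=np.linalg.solve(A,p[:,2])
        if abs(k[0])>.5 or abs(k[1])>.1: continue
        n=(abs(P[:,:2]@k[:2]+k[2]-P[:,2])<1).sum()
        if best is None or n>best[0]: best=(n,k)
    k=best[1]; 
    for _ in range(4):
        i=abs(P[:,:2]@k[:2]+k[2]-P[:,2])<1.5; k=np.linalg.lstsq(np.c_[P[i,:2],np.ones(i.sum())],P[i,2],rcond=None)[0]
    i=abs(P[:,:2]@k[:2]+k[2]-P[:,2])<1.5
    print('plate n',i.sum(),'tilt deg',np.degrees(np.arctan(k[0])).round(2),'roll',np.degrees(np.arctan(k[1])).round(2),'X',np.percentile(P[i,0],[.5,99.5]),'Y',np.percentile(P[i,1],[.5,99.5]))
    x=np.percentile(P[i,0],[.5,99.5]); print('top z at ends',k[0]*x+k[2])
    b=blue&(Z>45)&(Z<90)&(abs(Y)<50); print('bar X',np.percentile(X[b],[3,50,97]),'Ztop',np.percentile(Z[b],[50,95,99]))
    st=reg&blue; 
    lip=(im.sum(-1)<110)&(Z>20)&(Z<32)&(X<-30)&(X>-100); print('lip front',np.percentile(X[lip],[99]),'stop outer',np.percentile(X[(Z>13)&(Z<19)&(X>60)&(X<85)&(abs(Y)>52)],[99]) )
E
python3 -c "
from h import *
report('w4b')"
```

```text
tcp [573.4 178.6 104.1] in mixer [np.float64(22.9), np.float64(0.6), np.float64(59.1)] F [-0.2 -0.3  0.1] gap 0.017204643007976143 t 8.9
plate n 18114 tilt deg 8.29 roll -0.11 X [-39.9  87.7] Y [-45.6  49.7]
top z at ends [ 9.3 27.9]
bar X [15.  22.5 58.6] Ztop [80.  81.4 82. ]
lip front [-53.9] stop outer [73.8]
```

Call:
{"name": "send_rows", "arguments": {
  "targets": [
    [0,0,-0.003,0,203],
    [0,0,-0.003,0,203],
    [-0.0024,0.0006,0,0,203],
    [-0.0024,0.0006,0,0,203],
    [-0.0024,0.0006,0,0,203],
    [-0.0024,0.0006,0,0,203],
    [-0.0024,0.0006,0,0,203],
    [-0.0024,0.0006,0,0,203],
    [-0.0024,0.0006,0,0,203],
    [-0.0024,0.0006,0,0,203],
    [0,0,0,0,203]
  ]
}}

```text
clock: 10.05
tcp_pos: [0.5535, 0.1837, 0.0984]
orientation: [-0.0, 0.993, -0.121, -0.0]
wrist_force: [-0.1, -0.1, 0.5]
finger_gap: 0.0176
```

```bash
python3 -c "
from h import *
report('w5')"
```

```text
tcp [553.5 183.7  98.4] in mixer [np.float64(2.4), np.float64(0.8), np.float64(53.4)] F [-0.1 -0.1  0.5] gap 0.017609267420670118 t 10.05
plate n 17867 tilt deg 6.97 roll -0.08 X [-57.8  68.4] Y [-43.4  50. ]
top z at ends [ 9.5 24.9]
bar X [-3.2  2.8  9.2] Ztop [78.9 80.1 80.6]
lip front [-53.9] stop outer [74.]
```

View pics/w5.png

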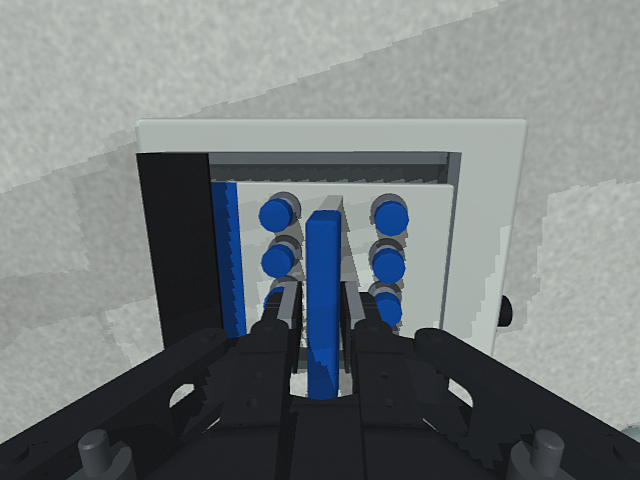

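Call:
{"name": "send_rows", "arguments": {
  "targets": [
    [-0.0024,0.0006,0,0,203],
    [-0.0024,0.0006,0,0,203],
    [-0.0024,0.0006,0,0,203],
    [0,0,0,0,203],
    [0,0,0,0,203]
  ]
}}

```text
clock: 10.6
tcp_pos: [0.5464, 0.1854, 0.0983]
orientation: [0.0, 0.993, -0.121, -0.0]
wrist_force: [0.2, 0.2, 0.3]
finger_gap: 0.0172
```

```bash
python3 -c "
from h import *
report('w6')"
```

```text
tcp [546.4 185.4  98.3] in mixer [np.float64(-4.9), np.float64(0.7), np.float64(53.3)] F [0.2 0.2 0.3] gap 0.017221127410009952 t 10.6
plate n 12779 tilt deg -0.04 roll -0.04 X [-57.4  56.3] Y [-46.   49.8]
top z at ends [9.  8.9]
bar X [-8.3 -2.9  2.6] Ztop [70.8 71.8 72.2]
lip front [-54.] stop outer [73.8]
```

View pics/w6.png

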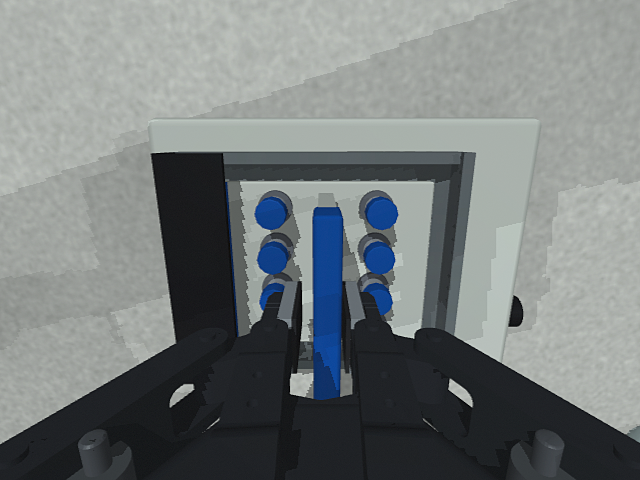

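Call:
{"name": "send_rows", "arguments": {
  "targets": [
    [0,0,0,0,180],
    [0,0,0,0,120],
    [0,0,0,0,80],
    [0,0,0,0,80],
    [0,0,0.02,0,80],
    [0,0,0.04,0,80],
    [0,0,0.04,0,60],
    [0,0,0.04,0,0],
    [0,0,0,0,0]
  ]
}}

```text
clock: 11.55
tcp_pos: [0.5498, 0.1859, 0.2448]
orientation: [-0.002, 0.993, -0.121, 0.005]
wrist_force: [-0.0, 0.8, -0.0]
finger_gap: 0.0854
```

```bash
python3 -c "
from h import *
report('w7')
c=grab('scene','s7'); i=c['img'][190:370,390:550][:,:,::-1]; cv2.imwrite('pics/s7c.png',cv2.resize(i,None,fx=4,fy=3.3,interpolation=cv2.INTER_CUBIC))
w=cloud(c); im=c['img'].astype(int); X,Y,Z=inmixer(w)
yel=(im[...,0]>im[...,2]+70)&(im[...,1]>im[...,2]+50)&(abs(w[...,0]-.57)<.08)&(abs(w[...,1]+.09)<.06)
print('yellow px',yel.sum(),w[yel].mean(0)*1e3)
c0=np.load('pics/scene0.npz'); w0=cloud(c0); i0=c0['img'].astype(int); y0=(i0[...,0]>i0[...,2]+70)&(i0[...,1]>i0[...,2]+50)&(abs(w0[...,0]-.57)<.08)&(abs(w0[...,1]+.09)<.06); print('before',y0.sum(),w0[y0].mean(0)*1e3)
print([ (d['xyz'],d['conf']) for d in eyes.tip_of('blue_rack','scene')][:3])
"
```

```text
tcp [549.8 185.9 244.8] in mixer [np.float64(-1.8), np.float64(2.0), np.float64(199.8)] F [-0.   0.8 -0. ] gap 0.0854088504315987 t 11.55
plate n 4517 tilt deg 0.03 roll 0.02 X [-49.7  56. ] Y [-48.4  49.3]
top z at ends [8.9 9. ]
bar X [-8.3 -2.9  2.5] Ztop [70.8 72.  72.4]
lip front [-54.2] stop outer [78.3]
yellow px 351 [556.5 -87.7  57.3]
before 501 [562.7 -86.6  46.3]
[([0.5477, 0.1861, 0.047], 0.93), ([0.4323, -0.4571, -0.0], 0.67), ([0.2586, -0.3657, 0.0024], 0.67)]
```

View pics/w7.png

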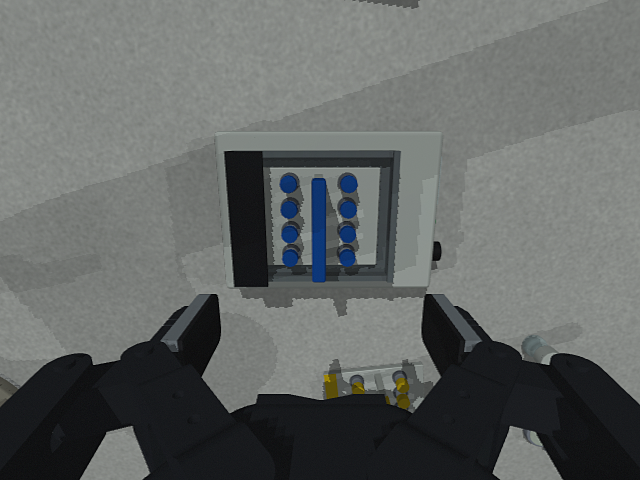

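View pics/s7c.png

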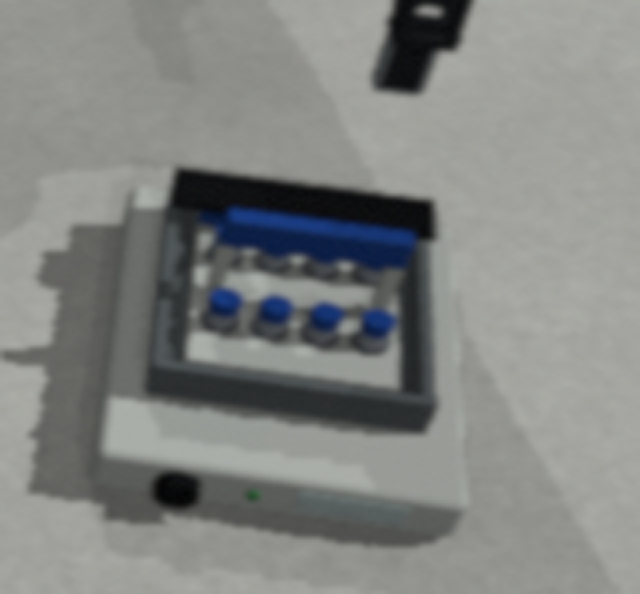

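```bash
python3 -c "
from h import *
for n in ['scene0','s7']:
    w=cloud(np.load(f'pics/{n}.npz')); m=(abs(w[...,0]-.568)<.06)&(abs(w[...,1]+.09)<.06)&(w[...,2]>.06)&(w[...,2]<.08)
    print(m.sum(),w[m].mean(0)*1e3)
a=np.load('pics/scene0.npz')['z_map'];b=np.load('pics/s7.npz')['z_map']; print('yellow region |dz|',np.median(abs(a-b)[270:335,295:360]),np.percentile(abs(a-b)[270:335,295:360],99))
s=monitor.get_state(); print(s['qvel'],s['wrist_force'])
"
```

```text
361 [568.98439813 -87.07957177  68.20044945]
363 [569.14360203 -86.7416619   68.25927332]
yellow region |dz| 0.0020210743 0.008869907
[ 0.00186744  0.01778056 -0.03059116 -0.00078537  0.00067759  0.00036908] [-0.02198752  0.25561777 -0.3697615 ]
```

The yellow rack is unmoved, the blue rack lies flat, and the gripper is clear, so I'm handing in.

Call:
{"name": "send_rows", "arguments": {
  "targets": [
    [0,0,0,0,0],
    [0,0,0,0,0],
    [0,0,0,0,0]
  ]
}}

```text
clock: 12.0
tcp_pos: [0.5462, 0.1852, 0.2371]
orientation: [0.0, 0.993, -0.121, -0.001]
wrist_force: [-0.7, -0.4, -0.8]
finger_gap: 0.085
```

```bash
python3 -c "
from h import *
print(ticket.hand_in())"
```

```text
the job is handed in; nothing more can be done
None
```

The blue rack is loaded and lies flat in the mixer with its tongue edge under the black lip. I handed the job in at about 12 s.

**How it was tilted:** the tool can only turn about the vertical, so I could not tilt the rack with the gripper.
- I carried the rack by its bar and set its far end down on the mixer's end stop. Pressing it there with a 20 N grip, up to about 21 N at the wrist, did not turn it.
- I loosened the jaws to about 17 mm, so the tongue end dropped to the floor and the rack tilted about 8°. The jaws stayed loosely around the bar rather than gripping it.
- I pushed it under the lip until the far end dropped off the stop (about 16 mm) into the platform. Then I opened the gripper and lifted clear.

**Last checks:**
- **Flatness and height:** the measured tilt is 0.03° and the plate top is 9 mm above the floor. That fits the 8 mm plate, as the wrist camera reads about 1.6 mm high.
- **Position:** the rack's origin is about 1 to 3 mm from nominal along the mixer, within the 10 mm of play. The tongue itself is hidden under the lip in the last views; its position follows from the measured bar and far end.
- **Yellow rack:** its bar's measured position is the same before and after, to within 0.4 mm. An earlier colour check showed fewer yellow pixels (351 against 501), which I put down to shadow because the depth check agreed.
- **Forces:** the largest wrist reading I saw was about 24 N, and the gripper was touching nothing at the end.

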